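Press a salvaged latch pin home in the end gauge

TASK

Pick out the square steel pin that has a thin round spigot on one end only, lay it in the nest of the bench gauge with its thin end towards the sprung plunger, and let go of it. Then slide the gauge's jaw shut on the pin by its black knob, keep pushing until the pin has driven the plunger fully home against its hard stop, and finish while still holding it pressed there, firmly but without forcing it. Leave everything else on the bench where it lies.

Things in the scene. Friction and masses are not known exactly. Their poses are not given: they have to be found in the camera images.
- gauge: Bench gauge fixed to the table: steel base 90 mm (x) by 315 mm (y from -180 to +135 mm), 12 mm thick. A nest in the middle, sliding jaw towards -y, sprung plunger with grey housing towards +y (housing 50 mm wide, y 82 to 132 mm, 66 mm high). All centred on x = 0. Origin on the table under the nest; z up; y is the pressing direction, jaw to plunger.
- nest (a point): Top of the nest's rib (30 mm above the table) at gauge y = -13 mm, axes as the gauge's. The pin lies flat on this rib, axis 40 mm above the table; lay it with its origin here: its tip is then 8 mm short of the plunger, its rear 17 to 37 mm from the jaw. The rib is 16 mm wide, y -58 to +40 mm; between the guides fingers can straddle it down to the base.
- guides (a point): Middle of the nest's front pair of guides, on the rib top, at gauge y = +28 mm; the other pair is at y = -46 mm. Each pair is two upright steel cheeks, 24 mm long, 24 mm clear between them for the 20 mm shank, flared outwards by 7 mm a side at the top, 54 mm above the table, 42 mm over all. Between the pairs (y -34 to +16 mm) the rib's sides are free. Axes as the gauge's.
- jaw: Sliding jaw: aluminium block 50 mm wide, 40 mm long, top 56 mm above the table, a steel tongue (18 mm square, 35 mm long, middle at 41 mm height) ahead of it and a black knob on top. Origin at table height under the tongue's front face, axes as the gauge's. Starts at gauge y -90 to -70 mm, slides to -15; y -31 with the pin home. About 1 N friction; stays where left.
- knob (a point): Grip point on the jaw's black round knob: 18 mm diameter, upright, from 56 to 101 mm above the table; this point is on its axis at 80 mm height, 55 mm behind the face of the tongue.
- plunger: Sprung plunger: round steel head, 24 mm diameter, 8 mm thick, on a 10 mm rod into the housing. Origin at the middle of its front face, 40 mm above the table, gauge y = +60 mm when out, +74 mm when fully home, where the back of the head meets the housing (hard stop). The spring resists with 5 N at first, 14 N when home, and pushes back when not held.
- pin: The pin to press: bright steel, square shank 20 x 20 mm and 80 mm long, with one round spigot, 12 mm diameter and 25 mm long, on one end; 105 mm over all, about 0.27 kg. It lies flat on the table. Origin at the centre of the underside of the square shank; its y axis runs along the pin towards the spigot; z up.
- pin_tip (a point): Middle of the spigot's end face, 65 mm along the pin's y axis from its origin and 10 mm above its underside.
- pin_plain: Another steel pin, plain 20 x 20 x 105 mm square bar with no spigot, lying on the table. Origin at the centre of its underside, y along it. Leave alone.
- pin_double: Another steel pin, 20 mm square shank 55 mm long with a 12 mm spigot 25 mm long on both ends. Origin at the centre of its underside, y along it. Leave alone.
- collar: Loose dark steel collar ring, 42 mm outside diameter, 16 mm high, flat on the table. Origin at the centre of its underside. Leave alone.
- jar: Glass jar with a lid, 64 mm diameter, 85 mm high. Origin at the centre of its underside. Leave alone.
- screwdriver: Screwdriver, 200 mm long, lying beyond the gauge. Leave alone.
- mug: White mug, 76 mm diameter, 90 mm high. Origin at the centre of its underside. Leave alone.
- pulley: Brass pulley wheel lying flat, 60 mm diameter, 20 mm high. Origin at the centre of its underside. Leave alone.
- can: Tin can, 60 mm diameter, 120 mm high. Origin at the centre of its underside. Leave alone.
Not all that is in view belongs to the job. What is shaped like the pin but orange or red is not meant.

How it is judged:
On the way, in this order (a step that is already met when the one before it is completed fails the run):
1. the one-spigot pin lies down in the nest, spigot towards the plunger, let go (x of pin in the frame of gauge between -0.004 and 0.004 m and x of pin_tip in the frame of gauge between -0.004 and 0.004 m and z of pin in the frame of gauge between 0.027 and 0.034 m and z of pin_tip in the frame of gauge between 0.036 and 0.045 m and y of pin_tip in the frame of gauge above 0.02 m and contact force between the fingers and pin below 0.3 N), for 0.2 s.
2. the jaw is shut on the pin: it bears on the pin, and the pin on the plunger (contact force between the fingers and pin below 0.3 N and contact force between jaw and pin above 1.5 N and contact force between pin and plunger above 1.5 N), for 0.1 s.
At the end, for the whole second after the job is handed in: Still holding: fingers bear on the jaw (over 3 N), jaw presses pin with 6 to 60 N, pin presses plunger with over 6 N, plunger within 1.5 mm of its stop; the pin lies flat in the nest within 4 mm of the centre line, spigot towards the plunger, fingers off it (all of step 1 and y of plunger in the frame of gauge above 0.0725 m and contact force between jaw and pin between 6 and 60 N and contact force between pin and plunger above 6 N and contact force between the fingers and jaw above 3 N); the arm keeps its last pose, push and grip.
It fails at once if one of the other two pins is moved more than 30 mm (distance of any of pin_plain, pin_double from where it was at the start of the episode above 0.03 m).
It fails at once if another thing on the bench is moved more than 30 mm (distance of any of collar, jar, screwdriver, mug, pulley, can from where it was at the start of the episode above 0.03 m).
It also fails if it takes over 64 s, if anything falls off the work surface, if the arm or the gripper's body presses on something with over 40 N, if the wrist force passes 120 N, or if a joint passes its speed limit or range.

ROBOT

A 6-joint arm with a two-finger parallel gripper is mounted at the origin on the work surface. World frame = base frame: x ahead of the robot, y to its left, z up, the work surface at z = 0. Lengths are in m, angles in rad, forces in N, time in s.
With the tool pointing down it reaches from about 0.225 to 0.725 m from the base axis. Payload 3.1 kg.
Tool frame: the origin (TCP) lies at the very end of the fingers, on their centre line; the grasp point (between the pads) lies 19 mm behind it (arm.grip_point_offset is the distance from the TCP to the grasp point, in m); z points along the fingers, y is the line along which they close (so a half turn about z gives the same grasp; the last joint's range is limited). The gripper opens to 85 mm and grips with 20 to 120 N. Pads are 22 mm wide; open, the fingers measure 114 mm over their backs; the gripper's body (76 mm by 85 mm) begins 54 mm behind the grasp point. The pads swing forward as they close: fully open they stand 13 mm farther back than shut.
Start: joints at [1.171, 0.048, 0.099, 1.622, 0, 1.443], TCP at [0.141, 0.506, 0.231] pointing down, gripper open.
Joint ranges: [-2.91, 2.91], [-0.99, 1.94], [-1.21, 1.42], [-2.12, 2.29], [-1.49, 1.47], [-3.14, 3.14]. Speed limits (rad/s): [2.79, 2.79, 3.14, 3.14, 3.14, 3.14].

INTERFACE

Orientations are given as [roll, pitch, yaw] about the fixed x, y, z axes, in that order (R = Rz(yaw) Ry(pitch) Rx(roll)).
In Python, from station import readout, read_camera, calibration, workorder, spotter, arm gives the robot as it stands. The module is installed in compiled form; this text tells all that it offers.
- The arm moves only by the shell command python3 -m pendant 'ROWS' [FORCE]. ROWS is JSON, a list that holds one entry, the list of rows, each a list of 7 numbers: the opening, from -1 (shut) to 1 (fully open), so that 0 is half open, then the shift along the tool's x, y, z in mm, then the turn, a rotation vector about the tool's x, y, z in degrees. A call has 1 to 20 rows; each row shifts and turns the commanded pose from where the row before left it, along the tool's axes as they then stand; what a row does not reach is not made up. A row lasts 1/10 s, in which the tool goes at most 50 mm and 8.59 degrees, less where a joint would pass 70% of its speed; a pose out of reach is approached as far as the arm can. A call with a gripper value outside its range is refused whole. The fingers move at their own pace and stop on an object; FORCE is the grip in N (left out, the last holds). Time passes only in rows, so rows that do not move let the fingers close. It gives the time, the measured TCP pose, the force, the opening and the grip force at its end, in the units of the state.
- readout.get_state(): the state, without advancing time (a new reading comes with each control period).
- read_camera(name): name is "scene" or "top" or "wrist"; returns the picture (400x640x3 uint8, red, green, blue); there is no depth.
- calibration(name): a dict with "K" (3x3 intrinsics, pixels), "T" (4x4, takes a point from camera to world coordinates). Camera axes: x right, y up, looking along -z (the intrinsics and any distortion apply to the point x, -y, -z); pixel columns grow to the right and rows downward; lengths in m; the calibration is good to about 2 mm. A picture is of the moment at which its call begins: read the wrist's pose just before it. calibration takes no time and is no camera call; for the wrist camera it gives the pose at the moment of the call.
- workorder.hand_in(): hands the job in; it is judged then, once.
Trained networks look in the newest picture that a camera, given by its name, has taken for a name from the list of things; names that differ only in an ending like _2 or _b are one class to them, and where a whole thing is asked for, a point or a joint stands for the part that bears it (a point fixed in the world has none). Each returns a list of dicts, best first, with "p" (0 to 1); they miss things now and then, are a little off and sometimes report something else, mostly with a low value. They report only what shows in the picture. A call takes as long as a camera call. They do not tell look-alikes from the thing itself.
- spotter.trace(camera, target): "region" (400x640 bool, what is visible of it) and "rect" ([left, top, right, bottom] in pixels, round what is visible of it).
The state is a dict: "clock": time; "joint_positions": joint angles; "joint_velocities": joint speeds; "tau": joint torques, N m; "eef_pos": TCP position; "ee_rot": TCP orientation; "ft_force": force on the tool from outside, world axes, zero at the start; "torque": the same for the moment, N m; "gripper_width": finger opening in m; "finger_force": force on a finger pad.
Only numpy, scipy, OpenCV 4.12 (cv2) and the standard library are available. Lean on these libraries where they do the work, as an engineer would, in place of code of your own. Each camera call takes 0.05 s, during which the arm holds its last target. There are 200 camera calls.

## Working session

There is one attempt and no reset: what is moved stays moved. The work goes in short steps, Python scripts to look and compute and a shell command to move; the robot and the scene stay as the last step left them, time stands still between calls to the robot, and variables do not carry over. Pictures are saved under pics/ and viewed, at most 10 in all, crops included, and the job is handed in when it is done.

```bash
mkdir -p pics
cat > h.py <<'E'
import numpy as np, cv2
from station import readout, read_camera, calibration, workorder, spotter, arm
def save(im,n): cv2.imwrite('pics/'+n, im[:,:,::-1])
def ray(c,u,v,z):
    K=np.array(c["K"]);T=np.array(c["T"])
    d=np.linalg.inv(K)@[u,v,1]; d=T[:3,:3]@[d[0],-d[1],-d[2]]; o=T[:3,3]
    return o+d*(z-o[2])/d[2]
def proj(c,p):
    K=np.array(c["K"]);T=np.array(c["T"]); q=T[:3,:3].T@(np.array(p)-T[:3,3]); q=K@[q[0],-q[1],-q[2]]; return q[:2]/q[2]
E
python3 - <<'E'
from h import *
s=readout.get_state(); print(s)
for n in("top","scene"):
    im=read_camera(n); save(im,n+'0.png'); c=calibration(n); print(n,c)
    for t in("pin","gauge","jaw","knob","plunger","collar","jar","mug","can","pulley","screwdriver"):
        for r in spotter.trace(n,t)[:4]: print(t,round(r["p"],2),r["rect"])
E
```

```text
{'clock': 0.0, 'joint_positions': array([1.17122344e+00, 4.87337403e-02, 9.75867275e-02, 1.62202687e+00,
       2.18527520e-06, 1.44300332e+00]), 'joint_velocities': array([-1.94659469e-03,  7.48723698e-04, -4.97776864e-04,  2.66388578e-05,
        8.16068880e-04, -4.56009629e-04]), 'tau': array([ 8.29055189e-04, -3.38771188e+01,  3.20020473e+01,  1.99561153e-02,
       -2.21650944e-04, -1.04651699e-05]), 'eef_pos': array([0.14069707, 0.50514674, 0.23012047]), 'ee_rot': array([-3.13923476e+00, -3.05176176e-04,  2.86981241e+00]), 'ft_force': array([-0.42369762,  0.1049274 ,  0.08270791]), 'torque': array([-0.02933406,  0.00565204,  0.00261822]), 'finger_force': 0.0, 'gripper_width': 0.0853689776835807}
top {'K': array([[395.20175563,   0.        , 315.91010876],
       [  0.        , 395.20175563, 195.42902718],
       [  0.        ,   0.        ,   1.        ]]), 'T': array([[ 2.02556325e-02,  9.95280354e-01, -9.49037739e-02,
         4.33766707e-01],
       [-9.99794776e-01,  2.01965352e-02, -1.58329710e-03,
         8.65081359e-02],
       [ 3.40902906e-04,  9.49163680e-02,  9.9548
[... 1145 characters left out ...]
8.5, 304.5, 248.0]
gauge 0.55 [196.0, 216.1, 332.6, 325.4]
gauge 0.32 [351.4, 210.7, 363.1, 230.6]
gauge 0.27 [376.7, 131.3, 404.7, 155.3]
jaw 0.84 [210.5, 269.9, 248.3, 302.2]
jaw 0.73 [403.1, 171.4, 417.8, 201.4]
knob 0.97 [210.4, 275.0, 248.3, 303.5]
plunger 0.56 [292.5, 240.1, 303.0, 245.5]
collar 0.51 [349.2, 209.0, 362.1, 228.4]
jar 0.6 [388.0, 233.7, 420.6, 279.3]
mug 0.62 [439.2, 129.2, 475.4, 174.3]
mug 0.45 [389.3, 234.1, 419.8, 277.8]
can 0.6 [443.4, 186.2, 476.4, 236.8]
pulley 0.93 [273.1, 168.6, 300.0, 191.1]
pulley 0.39 [324.7, 161.8, 353.3, 182.3]
pulley 0.2 [388.4, 235.8, 420.1, 279.9]
screwdriver 0.97 [252.4, 322.0, 334.8, 381.9]
screwdriver 0.74 [273.3, 170.2, 297.5, 192.7]
```

Run:
```python
import cv2
im=cv2.imread('pics/top0.png')[95:295,170:460]; cv2.imwrite('pics/topc.png',cv2.resize(im,(800,552),interpolation=cv2.INTER_CUBIC))
```

```text
(no output)
```

View pics/topc.png

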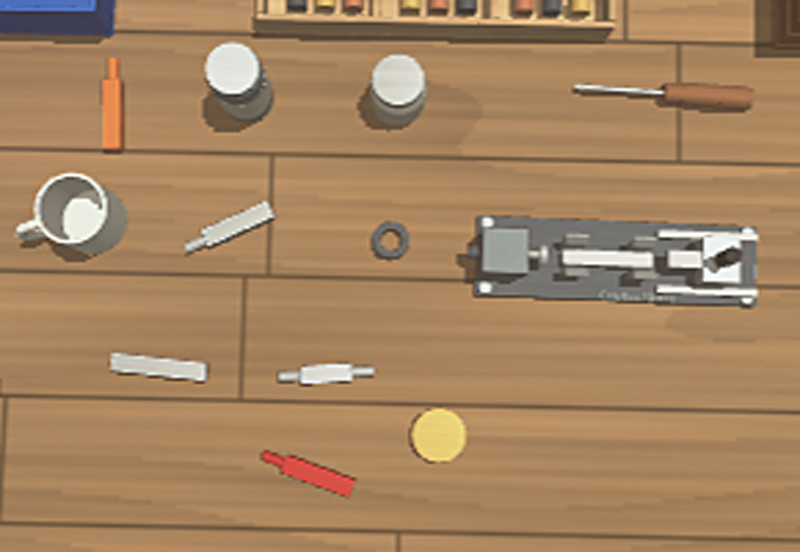

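View pics/scene0.png

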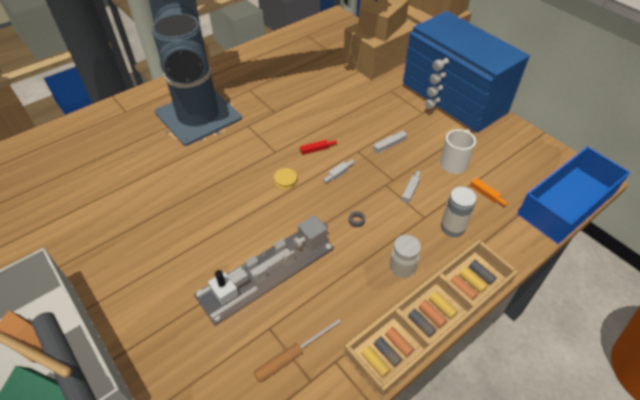

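Top view, full-image pixels. The wanted steel pin with one spigot is at about (253,177), its spigot end at (238,185). It could be confused with these:
- plain bar at (227,228)
- double-spigot pin at (288,230)
- orange pin at (211,133)
- red pin at (282,266)

The gauge runs from about (343,190) to (444,193), with its plunger on the left (+y).

Run:
```python
from h import *
c=calibration("top")
P=lambda u,v:(170+u*290/800,95+v*290/800)
f=lambda u,v,z: ray(c,*P(u,v),z).round(4)
tip=f(187,248,.01);rear=f(272,209,.02);print('pin',tip,rear)
print('bolts',[f(*q,.014) for q in((486,222),(484,288),(748,234),(748,298))])
print('housing top',f(506,250,.066),'knob',f(727,256,.1), 'rib', f(563,258,.03),f(652,260,.03))
im=read_camera("top")
r=[r for r in spotter.trace("top","pin") if abs(r["rect"][0]-238)<8][0]
ys,xs=np.nonzero(r["region"]); print(cv2.minAreaRect(np.c_[xs,ys].astype(np.float32)))
cv2.imwrite('pics/pinc.png',cv2.resize(im[155:195,225:285,::-1],(600,400),interpolation=cv2.INTER_CUBIC))
s=readout.get_state();T=calibration("wrist");print(T)
```

```text
pin [0.5778 0.3315 0.01  ] [0.6225 0.2361 0.02  ]
bolts [array([ 0.6136, -0.0041,  0.014 ]), array([ 0.5391, -0.0029,  0.014 ]), array([ 0.6059, -0.2985,  0.014 ]), array([ 0.5338, -0.2978,  0.014 ])]
housing top [ 0.576  -0.0221  0.066 ] knob [ 0.5702 -0.2491  0.1   ] rib [ 0.5727 -0.0886  0.03  ] [ 0.5725 -0.187   0.03  ]
((252.30001831054688, 177.60003662109375), (7.602630138397217, 33.093807220458984), 63.43495178222656)
{'K': array([[292.29741623,   0.        , 316.3942147 ],
       [  0.        , 292.29741623, 202.69011261],
       [  0.        ,   0.        ,   1.        ]]), 'T': array([[ 2.67733892e-01, -9.28008036e-01, -2.59074598e-01,
         7.59518872e-02],
       [ 9.63492411e-01,  2.58143307e-01,  7.10239820e-02,
         5.24306836e-01],
       [ 9.67547523e-04, -2.68631936e-01,  9.63242413e-01,
         3.73251080e-01],
       [ 0.00000000e+00,  0.00000000e+00,  0.00000000e+00,
         1.00000000e+00]])}
```

View pics/pinc.png

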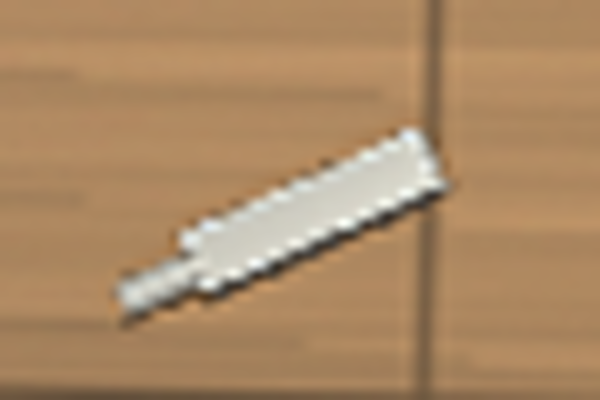

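The crop confirms the choice: shank from upper right to lower left, with a single spigot at the lower left. I'll go to a hover above it.

```bash
python3 -m pendant '[[[0.1,-42.5,-8.3,5,0,0,0],[0.1,-42.5,-8.3,5,0,0,0],[0.1,-42.5,-8.3,5,0,0,0],[0.1,-42.5,-8.3,5,0,0,0],[0.1,-42.5,-8.3,5,0,0,0],[0.1,-42.5,-8.3,5,0,0,0],[0.1,-42.5,-8.3,5,0,0,0],[0.1,-42.5,-8.3,5,0,0,0],[0.1,-42.5,-8.3,5,0,0,0],[0.1,-42.5,-8.3,5,0,0,0],[0.1,-42.5,-8.3,5,0,0,0],[0.1,-42.5,-8.3,5,0,0,0],[0.1,0,0,0,0,0,8.2],[0.1,0,0,0,0,0,8.2],[0.1,0,0,0,0,0,8.2],[0.1,0,0,0,0,0,8.2],[0.1,0,0,0,0,0,8.2],[0.1,0,0,0,0,0,8.2],[0.1,0,0,0,0,0,0],[0.1,0,0,0,0,0,0]]]'
cat >> h.py <<'E'
def tool(s): 
    from scipy.spatial.transform import Rotation as R
    return np.array(s["eef_pos"]), R.from_euler('xyz',s["ee_rot"]).as_matrix()
E
python3 - <<'E'
from h import *
s=readout.get_state();print(s["eef_pos"],np.degrees(s["ee_rot"]),s["gripper_width"],s["ft_force"])
c=calibration("wrist");im=read_camera("wrist");save(im,"w1.png")
for r in spotter.trace("wrist","pin")[:3]:
    print(r["p"],r["rect"])
    ys,xs=np.nonzero(r["region"]); print(cv2.boxPoints(cv2.minAreaRect(np.c_[xs,ys].astype(np.float32))).round())
E
```

```text
clock: 3.3
eef_pos: [0.6055, 0.2729, 0.1712]
ee_rot: [-3.141, -0.0, 2.014]
ft_force: [-0.3, 0.5, -0.4]
gripper_width: 0.047
finger_force: 0.0
[0.60548757 0.27285015 0.1711819 ] [-1.79989046e+02 -9.59336740e-04  1.15397206e+02] 0.046955645767118914 [-0.34296237  0.45702618 -0.4267617 ]
0.95 [0.0, 104.4, 74.0, 189.5]
[[ -2. 178.]
 [ 56.  96.]
 [ 84. 116.]
 [ 27. 198.]]
0.76 [448.8, 75.0, 553.9, 137.8]
[[450. 100.]
 [462.  74.]
 [560. 120.]
 [548. 146.]]
0.71 [306.8, 123.2, 329.7, 222.1]
[[309. 122.]
 [329. 122.]
 [329. 223.]
 [309. 223.]]
```

View pics/w1.png

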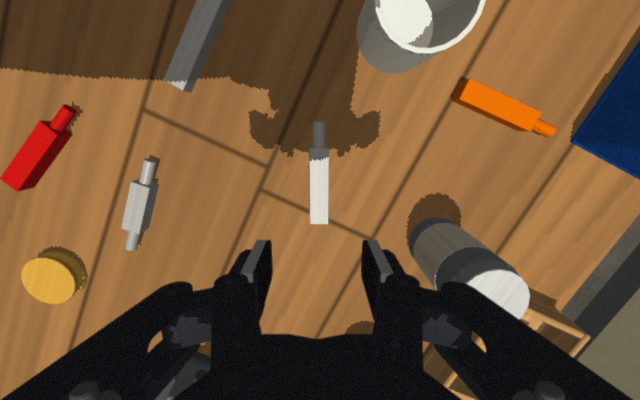

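Wrist view: the pin is upright in the image. Its spigot tip is at about (319,123), the shank spans cols 310–328 and rows 150–223, and it stands nearly on the fingers' centre line.

Run:
```python
from h import *
s=readout.get_state();p,R=tool(s);c=calibration("wrist")
im=cv2.imread('pics/w1.png').astype(int)
for r in (160,175,190,205,218): 
    g=im[r,295:345]; m=(g.max(1)-g.min(1)<25)&(g.max(1)>150); x=np.nonzero(m)[0]+295
    print(r,x.min(),x.max(), end=' ')
    w=ray(c,(x.min()+x.max())/2,r,.02); print((R.T@(w-p)*1000).round(1))
for n,u,v,z in(("tip",319,123,.01),("shoulder",319,149,.02),("rear",319.5,223.5,.02)):
    w=ray(c,u,v,z);print(n,w.round(4),(R.T@(w-p)*1000).round(1))
```

```text
160 312 328 [ 30.9   4.4 151.3]
175 310 327 [ 15.7   3.  151.3]
190 310 327 [1.000e-01 3.000e+00 1.513e+02]
205 310 327 [-16.    3.1 151.3]
218 310 327 [-30.2   3.1 151.3]
tip [0.58   0.3345 0.01  ] [ 66.5   3.4 161.3]
shoulder [0.5907 0.312  0.02  ] [ 41.7   3.4 151.3]
rear [0.6248 0.2418 0.02  ] [-36.4   4.2 151.3]
```

```bash
python3 -m pendant '[[[0.1,2,3,30,0,0,0],[0.1,0,0,35,0,0,0],[0.1,0,0,35,0,0,0],[0.1,0,0,30,0,0,0],[0.1,0,0,20,0,0,0],[0.1,0,0,12,0,0,0],[0.1,0,0,4,0,0,0],[0.1,0,0,0,0,0,0],[0.1,0,0,0,0,0,0],[-1,0,0,0,0,0,0],[-1,0,0,0,0,0,0],[-1,0,0,0,0,0,0],[-1,0,0,0,0,0,0],[-1,0,0,0,0,0,0],[-1,0,0,0,0,0,0],[-1,0,0,0,0,0,0]]]' 60
```

```text
clock: 5.0
eef_pos: [0.6085, 0.2763, 0.0072]
ee_rot: [3.139, 0.0, 2.011]
ft_force: [-0.4, 0.8, 6.2]
gripper_width: 0.0184
finger_force: 62.6
```

```bash
python3 -m pendant '[[[-1,0,0,-10,0,0,0],[-1,0,0,-30,0,0,0],[-1,0,0,-35,0,0,0],[-1,0,0,-35,0,0,6.6],[-1,0,0,-25,0,0,6.6],[-1,0,0,0,0,0,6.6],[-1,0,0,0,0,0,6.6],[-1,-40,-2.6,0,0,0,0],[-1,-40,-2.6,0,0,0,0],[-1,-40,-2.6,0,0,0,0],[-1,-40,-2.6,0,0,0,0],[-1,-40,-2.6,0,0,0,0],[-1,-40,-2.6,0,0,0,0],[-1,-40,-2.6,0,0,0,0],[-1,-40,-2.6,0,0,0,0],[-1,-40,-2.6,0,0,0,0],[-1,-40,-2.6,0,0,0,0],[-1,-18.5,0,0,0,0,0],[-1,0,0,0,0,0,0],[-1,0,0,0,0,0,0]]]'
python3 - <<'E'
from h import *
s=readout.get_state();print(s["eef_pos"],np.degrees(s["ee_rot"]),s["gripper_width"],s["ft_force"])
im=read_camera("wrist");save(im,"w2.png")
E
```

```text
clock: 7.0
eef_pos: [0.572, -0.1418, 0.1394]
ee_rot: [-3.14, -0.002, 1.549]
ft_force: [-1.0, 0.8, -3.0]
gripper_width: 0.0184
finger_force: 61.5
[ 0.57202723 -0.14180825  0.13935993] [-1.79887650e+02 -8.81763851e-02  8.87664095e+01] 0.018370830270916193 [-0.98603891  0.75905418 -3.01587456]
```

View pics/w2.png

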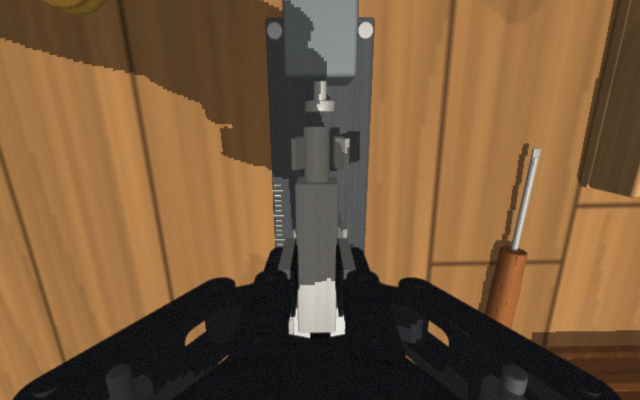

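Wrist view: the pin is held straight, tip at about (316,127). The plunger head is at (320,105), the housing edge at row 77 and the base bolts at (275,31) and (366,31), so the gauge axis lies slightly right of the pin.

Run:
```python
from h import *
s=readout.get_state();p,R=tool(s);c=calibration("wrist")
im=cv2.imread('pics/w2.png').astype(int).sum(2)
for r in (40,55,68,105,130,160,190,210,225):
    g=cv2.GaussianBlur(im[r:r+1].astype(np.float32),(3,1),0)[0]; d=np.diff(g); k=[i for i in range(255,385) if abs(d[i])>35 and abs(d[i])>=abs(d[i-1:i+2]).max()]
    print(r,[(i,int(d[i])) for i in k])
def t(n,u,v,z): print(n,(R.T@(ray(c,u,v,z)-p)*1000).round(1))
t('boltL',275,31,.013);t('boltR',366,31,.013)
t('housL',284.5,40,.066);t('housR',358,40,.066);t('housfront',320,77,.066)
t('plungerhead front L',305,108,.040);t('R',335,108,.040)
zt=p[2]+.003
t('tip',316.5,127,zt+.006);t('shoulderL',296,181,zt+.016);t('shoulderR',337,181,zt+.016);t('rearL',298,333,zt+.016);t('rearR',336,333,zt+.016)
```

```text
40 [(310, 78), (356, -51), (373, 56)]
55 [(320, 83), (355, -50), (373, 41)]
68 [(326, 88), (355, -51), (372, 58)]
105 [(304, 35), (316, 120), (333, -52), (370, 57)]
130 [(303, 42), (329, -37), (339, 55), (369, 49)]
160 [(291, 46), (328, -42), (348, -49), (357, 41), (368, 47)]
190 [(282, -100), (289, -48), (294, 50), (367, 41)]
210 [(272, -73), (275, 96), (281, -93), (290, -49), (295, 48), (366, 47)]
225 [(275, 93), (281, -90), (291, -51), (295, 54), (365, 52)]
boltL [139.8 -33.4 126.8]
boltR [139.9  41.2 126.6]
housL [120.4 -20.6  73.7]
housR [120.4  28.1  73.6]
housfront [97.7  3.  73.7]
plungerhead front L [78.6 -8.4 99.6]
R [78.6 15.2 99.6]
tip [66.1  0.6 -8.9]
shoulderL [ 43.8  -8.1 -18.9]
shoulderR [ 43.9   9.4 -19. ]
rearL [-33.1  -8.5 -19. ]
rearR [-33.1  10.4 -19.1]
```

```bash
python3 -m pendant '[[[-1,1,2.3,20,0,0,0],[-1,0,0,25,0,0,0],[-1,0,0,20,0,0,0],[-1,0,0,7,0,0,0],[-1,0,0,0,0,0,0],[-1,0,0,0,0,0,0]]]'
python3 - <<'E'
from h import *
s=readout.get_state();print(s["eef_pos"],np.degrees(s["ee_rot"]),s["gripper_width"],s["ft_force"])
im=read_camera("wrist");save(im,"w3.png")
cv2.imwrite('pics/w3c.png',cv2.resize(im[30:255,220:420,::-1],None,fx=2.6,fy=2.6,interpolation=cv2.INTER_CUBIC))
E
```

```text
clock: 7.65
eef_pos: [0.5757, -0.1405, 0.0693]
ee_rot: [3.14, 0.0, 1.551]
ft_force: [1.0, 0.0, -2.1]
gripper_width: 0.0187
finger_force: 61.5
[ 0.57572361 -0.1404999   0.06926571] [1.79932135e+02 1.98486212e-02 8.88863491e+01] 0.01870175864887551 [ 1.02302756  0.02424472 -2.12014502]
```

View pics/w3c.png

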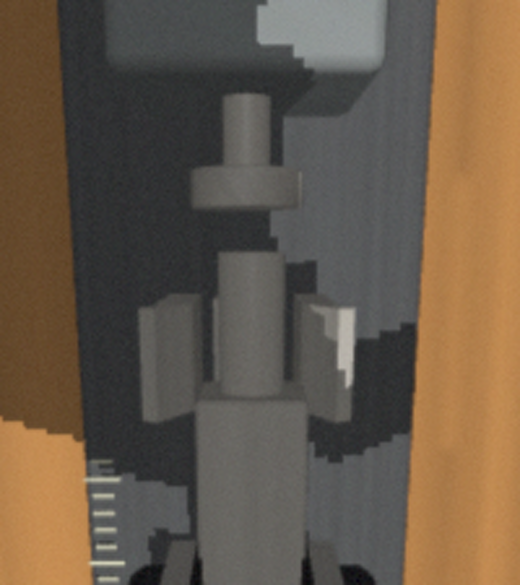

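Close view: plunger head, guides and housing are all centred at crop col ~246.5 and the pin at ~252, parallel. So the pin has to go about 1.3 mm left (tool −y), then down.

```bash
python3 -m pendant '[[[-1,-1,-1.3,4,0,0,0],[-1,0,0,0,0,0,0],[-1,0,0,5,0,0,0],[-1,0,0,5,0,0,0],[-1,0,0,5,0,0,0],[-1,0,0,5,0,0,0],[-1,0,0,4,0,0,0],[-1,0,0,2,0,0,0],[-1,0,0,0,0,0,0],[-1,0,0,0,0,0,0]]]'
```

```text
clock: 8.7
eef_pos: [0.5739, -0.142, 0.0384]
ee_rot: [3.141, 0.0, 1.55]
ft_force: [0.5, 0.6, -3.5]
gripper_width: 0.0184
finger_force: 61.5
```

```bash
python3 -m pendant '[[[-1,0,0,0.8,0,0,0],[-1,0,0,0,0,0,0],[-0.4,0,0,0,0,0,0],[-0.2,0,0,0,0,0,0],[-0.1,0,0,0,0,0,0],[-0.1,0,0,0,0,0,0],[-0.1,0,0,0,0,0,0],[-0.1,0,0,-10,0,0,0],[-0.1,0,0,-30,0,0,0],[-0.1,0,0,-40,0,0,0],[-0.1,0,0,-40,0,0,0],[-0.1,0,0,0,0,0,0],[-0.1,0,0,0,0,0,0]]]'
python3 - <<'E'
from h import *
s=readout.get_state();p,R=tool(s);print(p,np.degrees(s["ee_rot"]),s["gripper_width"],s["ft_force"])
c=calibration("wrist");im=read_camera("wrist");save(im,"w4.png")
t=read_camera("top");ct=calibration("top");save(t,"t4.png")
for n,cc in(("wrist",c),("top",ct)):
  for k in("knob","jaw","pin"):
    for r in spotter.trace(n,k)[:2]: print(n,k,round(r["p"],2),r["rect"])
E
```

```text
clock: 10.0
eef_pos: [0.5752, -0.1425, 0.1602]
ee_rot: [3.137, 0.002, 1.55]
ft_force: [-0.5, -1.2, -1.6]
gripper_width: 0.0383
finger_force: 0.0
[ 0.5751589  -0.14246614  0.16021818] [1.79737516e+02 9.32981032e-02 8.88263854e+01] 0.03830629636108164 [-0.48277218 -1.20292831 -1.58702588]
wrist knob 0.61 [289.7, 250.1, 341.0, 337.0]
wrist jaw 0.74 [287.3, 244.6, 341.6, 338.6]
wrist pin 0.75 [51.0, 0.0, 119.2, 21.5]
wrist pin 0.61 [303.0, 121.9, 328.3, 239.1]
top pin 0.62 [204.1, 113.9, 214.0, 147.7]
top pin 0.59 [265.6, 258.9, 295.1, 274.5]
```

View pics/w4.png

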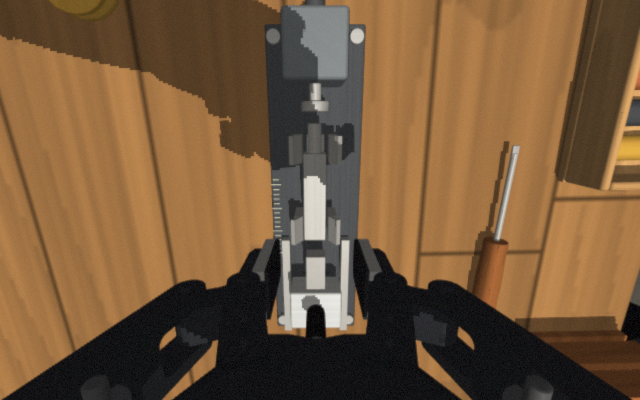

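Wrist view: the pin lies straight in the nest (shank cols 304–326, spigot tip near row 122) in line with the plunger head (315,104). The jaw block is at rows 292–328 and the black knob's top is at about (316,308).

Run:
```python
from h import *
s=readout.get_state();p,R=tool(s);c=calibration("wrist")
def t(n,u,v,z): w=ray(c,u,v,z); print(n,w.round(4),'gauge y',round((w[1]+.1285)*1000,1),(R.T@(w-p)*1000).round(1))
t('tongue front top',316,257,.050);t('knob top front',316,305,.101);t('block front',316,292,.056);t('block rear',316,328,.056)
t('plunger',315.5,108,.040);t('housfront',316,79,.066);t('tip',315,123,.046);t('pin rear',315,239,.05);t('pin shoulder',315,176,.05)
im=cv2.imread('pics/w4.png')
cv2.imwrite('pics/w4c.png',cv2.resize(im[90:345,265:365],None,fx=2.3,fy=2.3,interpolation=cv2.INTER_CUBIC))
T=cv2.imread('pics/top0.png');cv2.imwrite('pics/t0c.png',cv2.resize(T[165:215,400:460],(720,600),interpolation=cv2.INTER_CUBIC))
a=cv2.imread('pics/w4c.png');b=cv2.imread('pics/t0c.png');b=cv2.resize(b,(560,467))
o=np.zeros((max(len(a),len(b)),a.shape[1]+560,3),np.uint8);o[:len(a),:a.shape[1]]=a;o[:len(b),a.shape[1]:]=b;cv2.imwrite('pics/both.png',o);print(o.shape,a.shape)
```

```text
tongue front top [ 0.5721 -0.1946  0.05  ] gauge y -66.1 [-52.9   0.3 106.2]
knob top front [ 0.572  -0.2104  0.101 ] gauge y -81.9 [-68.7   0.4  55.2]
block front [ 0.5715 -0.2276  0.056 ] gauge y -99.1 [-86.    0.3 100.1]
block rear [ 0.5707 -0.2674  0.056 ] gauge y -138.9 [-125.8    0.4  100.1]
plunger [ 0.5743 -0.0624  0.04  ] gauge y 66.1 [ 79.3  -0.2 116.3]
housfront [ 0.5752 -0.0431  0.066 ] gauge y 85.4 [98.6  0.3 90.3]
tip [ 0.5737 -0.0745  0.046 ] gauge y 54.0 [ 67.2  -0.6 110.3]
pin rear [ 0.5716 -0.1766  0.05  ] gauge y -48.1 [-35.   -0.6 106.2]
pin shoulder [ 0.5728 -0.1184  0.05  ] gauge y 10.1 [ 23.2  -0.6 106.2]
(586, 790, 3) (586, 230, 3)
```

View pics/both.png

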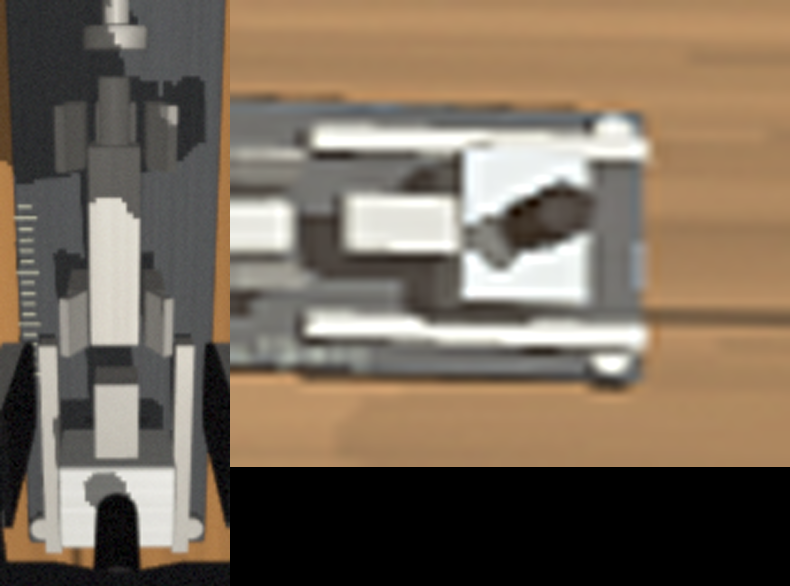

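```bash
python3 -m pendant '[[[0.1,-30,0,0,0,0,0],[0.1,-40,0,0,0,0,0],[0.1,-32,0,0,0,0,0],[0.1,-10,0,0,0,0,0],[0.1,0,0,0,0,0,0],[0.1,0,0,25,0,0,0],[0.1,0,0,30,0,0,0],[0.1,0,0,25,0,0,0],[0.1,0,0,12,0,0,0],[0.1,0,0,4,0,0,0],[0.1,0,0,0,0,0,0],[0.1,0,0,0,0,0,0],[-1,0,0,0,0,0,0],[-1,0,0,0,0,0,0],[-1,0,0,0,0,0,0],[-1,0,0,0,0,0,0],[-1,0,0,0,0,0,0],[-1,0,0,0,0,0,0]]]' 80
```

```text
clock: 12.2
eef_pos: [0.5725, -0.2545, 0.0632]
ee_rot: [3.139, 0.001, 1.55]
ft_force: [0.1, 1.5, 6.8]
gripper_width: 0.0166
finger_force: 77.8
```

```bash
python3 -m pendant '[[[-1,2,0,0,0,0,0],[-1,4,0,0,0,0,0],[-1,4,0,0,0,0,0],[-1,3,0,0,0,0,0],[-1,3,0,0,0,0,0],[-1,3,0,0,0,0,0],[-1,3,0,0,0,0,0],[-1,3,0,0,0,0,0],[-1,3,0,0,0,0,0],[-1,2,0,0,0,0,0],[-1,0,0,0,0,0,0],[-1,0,0,0,0,0,0]]]'
```

```text
clock: 13.4
eef_pos: [0.5731, -0.2268, 0.0632]
ee_rot: [3.139, 0.006, 1.549]
ft_force: [0.3, -5.5, 5.2]
gripper_width: 0.0162
finger_force: 78.0
```

```bash
python3 -m pendant '[[[-1,2,0,0,0,0,0],[-1,2,0,0,0,0,0],[-1,1,0,0,0,0,0],[-1,0,0,0,0,0,0],[-1,0,0,0,0,0,0]]]'
```

```text
clock: 13.9
eef_pos: [0.5732, -0.2234, 0.0633]
ee_rot: [3.139, 0.009, 1.548]
ft_force: [0.2, -8.5, 3.9]
gripper_width: 0.0162
finger_force: 78.0
```

```bash
python3 -m pendant '[[[-1,2,0,0,0,0,0],[-1,2,0,0,0,0,0],[-1,1,0,0,0,0,0],[-1,0,0,0,0,0,0],[-1,0,0,0,0,0,0]]]'
```

```text
clock: 14.4
eef_pos: [0.5732, -0.2196, 0.0633]
ee_rot: [3.139, 0.011, 1.547]
ft_force: [-0.0, -10.9, 2.5]
gripper_width: 0.016
finger_force: 77.9
```

```bash
python3 -m pendant '[[[-1,2,0,0,0,0,0],[-1,2,0,0,0,0,0],[-1,0,0,0,0,0,0],[-1,0,0,0,0,0,0]]]'
```

```text
clock: 14.8
eef_pos: [0.5733, -0.2163, 0.0632]
ee_rot: [3.139, 0.012, 1.547]
ft_force: [0.3, -13.1, 3.3]
gripper_width: 0.0157
finger_force: 77.9
```

```bash
python3 -m pendant '[[[-1,2,0,0,0,0,0],[-1,1,0,0,0,0,0],[-1,0,0,0,0,0,0],[-1,0,0,0,0,0,0]]]'
```

```text
clock: 15.2
eef_pos: [0.5733, -0.2142, 0.0633]
ee_rot: [3.139, 0.014, 1.546]
ft_force: [-0.2, -14.8, 2.6]
gripper_width: 0.0163
finger_force: 77.9
```

```bash
python3 -m pendant '[[[-1,2,0,0,0,0,0],[-1,0,0,0,0,0,0],[-1,0,0,0,0,0,0],[-1,0,0,0,0,0,0]]]'
```

```text
clock: 15.6
eef_pos: [0.5734, -0.213, 0.0633]
ee_rot: [3.139, 0.015, 1.546]
ft_force: [-0.3, -15.3, 1.5]
gripper_width: 0.0164
finger_force: 78.0
```

```bash
python3 -m pendant '[[[-1,2,0,0,0,0,0],[-1,0,0,0,0,0,0],[-1,0,0,0,0,0,0],[-1,0,0,0,0,0,0]]]'
```

```text
clock: 16.0
eef_pos: [0.5733, -0.213, 0.0633]
ee_rot: [3.139, 0.019, 1.545]
ft_force: [-0.8, -20.7, 0.9]
gripper_width: 0.0162
finger_force: 78.0
```

```bash
python3 -m pendant '[[[-1,2,0,0,0,0,0],[-1,0,0,0,0,0,0],[-1,0,0,0,0,0,0],[-1,0,0,0,0,0,0]]]'
```

```text
clock: 16.4
eef_pos: [0.5734, -0.213, 0.0633]
ee_rot: [3.139, 0.022, 1.543]
ft_force: [0.5, -24.4, -0.6]
gripper_width: 0.0162
finger_force: 78.0
```

The tool has stopped at y = −0.213 while the force keeps rising (15 → 21 → 24 N), so the plunger is on its hard stop. One look before handing in.

Run:
```python
from h import *
im=read_camera("wrist")
cv2.imwrite('pics/w5c.png',cv2.resize(im[0:300,220:420,::-1],None,fx=2,fy=2,interpolation=cv2.INTER_CUBIC))
s=readout.get_state();print(s["ft_force"],s["eef_pos"],s["finger_force"],s["clock"])
```

```text
[ -0.4863474  -25.39058753  -1.26898229] [ 0.57333817 -0.21294218  0.0632619 ] 78.04652094841003 16.45
```

View pics/w5c.png

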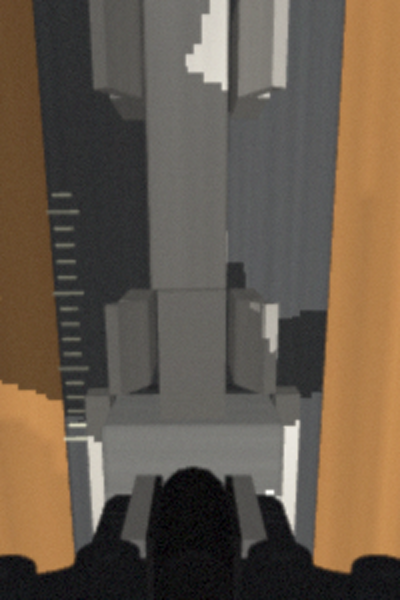

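The tongue bears on the pin's rear at crop row 290. The pin lies straight and central between the guides, and the knob is held between the pads. The push is steady at about 25 N, so I'm handing in.

```bash
python3 -c "
from station import workorder; print(workorder.hand_in())"
```

```text
the job is handed in; nothing more can be done
None
```

I laid the one-spigot pin in the nest with its thin end towards the plunger, shut the jaw on it, and handed the job in with the knob still held and the plunger pressed against its hard stop at about 25 N; the hand-in gave no verdict.

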